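Close the knife case

ROBOT

A 6-joint arm with a two-finger parallel gripper is mounted at the origin on the work surface. World frame = base frame: x ahead of the robot, y to its left, z up, the work surface at z = 0. Lengths are in m, angles in degrees, forces in N, time in s.
With the tool pointing down it reaches from about 0.4 to 0.825 m from the base axis. Payload 7 kg.
Tool frame: the origin (TCP) lies midway between the tips of the shut fingers; the grasp point (between the pads) lies 19 mm behind it (ctrl.hold_point_z is the distance from the TCP to the grasp point, in m); z points along the fingers, y is the line along which they close (so a half turn about z gives the same grasp; the last joint's range is limited). The gripper opens to 88 mm and grips with 3 to 60 N. Pads are 19 mm wide; open, the fingers measure 130 mm over their backs; the gripper's body (78 mm by 193 mm) begins 47 mm behind the grasp point.
Start: joints at [83.486, 20.546, 0.682, 0, -70.136, -16.507], TCP at [0.264, 0.621, 0.202] pointing down, gripper open.
Joint ranges: [-176.03, 176.03], [-82.01, 121.73], [-58.28, 71.71], [-173.87, 95.51], [-174.79, -0.11], [-173.66, 173.66]. Speed limits (degrees/s): [136.94, 136.94, 172.46, 180, 180, 180].

INTERFACE

Orientations are given as [roll, pitch, yaw] about the fixed x, y, z axes, in that order (R = Rz(yaw) Ry(pitch) Rx(roll)).
In Python, from plant import ctrl gives the robot as it stands.
- The arm moves only by the tool apply_moves, never from a script. Its argument "deltas" is a list of rows, each an object with "fingers": the finger opening in mm, from 0 to 87.6; "delta_pos": the shift along the tool's x, y, z in mm, a list of three; "angular": the turn, a rotation vector about the tool's x, y, z in degrees, a list of three. A call has 1 to 10 rows; each row is the pose to reach, as a shift and turn from the pose commanded when the call began, along the tool's axes at that moment; what a row does not reach only later rows make up. A row lasts 1/10 s, in which the tool goes at most 50 mm and 8.59 degrees, less where a joint would pass 70% of its speed; a pose out of reach is approached as far as the arm can. A call with a gripper value outside its range is refused whole. The fingers move at their own pace and stop on an object; the grip force is fixed at half the most. Time passes only in rows, so rows that repeat a pose let the fingers close. It gives the time, the measured TCP pose, the force, the opening and the grip force at its end, in the units of the state.
- ctrl.get_obs(): the state, without advancing time (a new reading comes with each control period).
- ctrl.snapshot(name): name is "scene" or "top"; returns the picture (480x640x3 uint8, red, green, blue); there is no depth.
- ctrl.camera_params(name): a dict with "fx", "fy", "cx", "cy" (pixels), "cam_to_world" (4x4, takes a point from camera to world coordinates). Camera axes: x right, y up, looking along -z (the intrinsics and any distortion apply to the point x, -y, -z); pixel columns grow to the right and rows downward; lengths in m; the calibration is good to about 2 mm. A picture is of the moment at which its call begins. camera_params takes no time and is no camera call.
- ctrl.close_job(): hands the job in; it is judged then, once.
The state is a dict: "clock": time; "joint_pos": joint angles; "qvel": joint speeds; "tau": joint torques, N m; "tool_pos": TCP position; "orientation": TCP orientation; "force": force on the tool from outside, world axes, zero at the start; "moment": the same for the moment, N m; "opening": finger opening in m; "gripper_force": force on a finger pad.
Only numpy, scipy, OpenCV 4.12 (cv2) and the standard library are available. Lean on these libraries where they do the work, as an engineer would, in place of code of your own. Each camera call takes 0.05 s, during which the arm holds its last target. There are 200 camera calls.

TASK

Close the open knife case: with a fingertip, gently fold its cover flap down over the knife, keep it pressed flat and push it by its ridge towards the steel lip until its edge is tucked fully home beneath the lip, so that it stays shut when let go. Push and press only: do not pick up, tip or shove the case about, and leave the vegetables, bowl, spoon and bottle where they are.

Things in the scene. Friction and masses are not known exactly. Their poses are not given: they have to be found in the camera images.
- case: the open knife case: a flat light-wood box, open at the top, with a grey lining and a black-handled kitchen knife lying inside, 135 mm (its x) by 160 mm (its y) by 37 mm high, weight about 0.9 kg, standing loose on the counter. Origin on its underside: x runs from -65 mm (hinge side) to +70 mm (lip side), y from -80 to +80 mm; z is up. Its +x axis points from the flap's hinge to the steel lip.
- flap_hinge (a point): the middle of the hinge bar, on the hinge axis (parallel to the case's y), 41 mm above the counter; it lies 60 mm to the -x side of the case's origin and moves up to 20 mm along the case's +x as the flap is slid towards the lip. Its axes are those of the case.
- flap (a joint): fold angle of the light-wood cover flap: 0 = folded flat over the case, about 1.6 = standing upright, 2.1 = leaning back at its stop. The flap is a plate 144 mm long (along the hinge) and 4 mm thick, centred on the hinge axis; its free edge is 101 mm from the axis. A light spring in the hinge lifts the flap again when it is let go (it rises to about 1 rad); about 2 N of push half-way out holds it flat.
- hinge_bar (a joint): slide of the hinge bar, with the flap, along the case's +x: 0 = drawn back (as it starts), 0.020 m = fully home. It takes about 3 N to slide and stays where it is left. The flap must be flat before it slides, or its edge runs against or over the lip.
- flap_edge (a point): middle of the flap's free edge, at mid thickness; x of its axes points from the hinge out through this edge, z is the outer face's normal (up when folded flat).
- flap_ridge (a point): middle of the crest of the push ridge on the flap's outer face: a bar 60 mm long parallel to the hinge, 6 mm thick, standing 9 mm off the face, 73 mm out from the hinge axis. Flat, the flap's top face is 43 mm and the ridge's crest 52 mm above the counter. A fingertip set on the face between hinge and ridge can press the flap down and push on the ridge. Same axes as flap_edge.
- case_lip (a point): the retaining lip: a fixed steel strip 90 mm long and 4 mm thick on the case's +x side, overhanging inwards by 16 mm with a flared-up inner edge about 54 mm above the counter at the most, which reaches 6 mm further in. The point is the lower inner edge of the flat part, 49 mm to the +x side of the case's origin, 46.5 mm above the counter, 3.5 mm above the top of the flat flap. Axes are those of the case.
- red_onion: a round red onion, about 76 mm across and 84 mm high, bystander; origin at its underside's centre
- white_onion: a round white onion, about 72 mm across and 80 mm high, bystander; origin at its underside's centre
- shallot: a small pinkish shallot, 52 mm across and 57 mm high, standing near one end of the knife case, bystander; origin at its underside's centre
- pepper_bowl: a small white bowl of peppercorns, 76 mm across and 36 mm high, near the other end of the knife case, bystander; origin at its underside's centre
- leek_slice: a loose pale green slice of leek, a disc 36 mm across and 16 mm thick beyond the lip side of the case, bystander; origin at its underside's centre
- spoon: a wooden spoon lying on the counter, bystander; origin at its underside's centre (roughly)
- oil: a green glass oil bottle, 60 mm across and 190 mm high, bystander; origin at its underside's centre
Mind the look-alikes: they are no part of the job. What is shaped like the case but pink is not meant.

How it is judged:
By the outcome, as a careful person would: the job done as asked, in the order asked, and still so for the second after the job is handed in, with the robot touching nothing.
It also fails if it takes over 45 s, if anything falls off the work surface, if the arm or the gripper's body presses on something with over 40 N, if the wrist force passes 120 N, or if a joint passes its speed limit or range.

## Working session

There is one attempt and no reset: what is moved stays moved. The work goes in short steps, Python scripts to look and compute and a tool call to move; the robot and the scene stay as the last step left them, time stands still between calls to the robot, and variables do not carry over. Pictures are saved under pics/ and viewed, at most 10 in all, crops included, and the job is handed in when it is done.

Besides the shell and the picture viewer there is one more tool, called after "Request:" as name(argument=value, ...) on one line, values as JSON. apply_moves: Moves the arm, as the interface text tells. Its arguments: {"type":"object","properties":{"deltas":{"type":"array"}},"required":["deltas"]}

```bash
mkdir -p pics
python3 - <<'E'
from plant import ctrl
import cv2,numpy as np
for n in("scene","top"):
    cv2.imwrite(f"pics/{n}0.png",ctrl.snapshot(n)[:,:,::-1])
    p=ctrl.camera_params(n);print(n,p)
o=ctrl.get_obs();print(o)
E
```

```text
scene {'fx': 513.7249815895148, 'fy': 513.7249815895148, 'cx': 315.45569098273506, 'cy': 245.14163346129698, 'cam_to_world': array([[-0.53060932, -0.58702166,  0.61144037,  1.21333271],
       [ 0.84750993, -0.37886978,  0.37173191,  0.43859344],
       [ 0.01344159,  0.7154462 ,  0.69853852,  0.88207534],
       [ 0.        ,  0.        ,  0.        ,  1.        ]])}
top {'fx': 477.2986314657934, 'fy': 477.2986314657934, 'cx': 322.6907051619144, 'cy': 233.7206616940804, 'cam_to_world': array([[-0.01568577,  0.99141843, -0.12978235,  0.32637764],
       [-0.99973658, -0.01772591, -0.01457946,  0.00910813],
       [-0.01675486,  0.12951947,  0.99143531,  1.13799625],
       [ 0.        ,  0.        ,  0.        ,  1.        ]])}
{'clock': 0.1, 'joint_pos': array([ 8.34847311e+01,  2.05876309e+01,  6.40042103e-01, -1.75426275e-02,
       -7.01341984e+01, -1.65076282e+01]), 'qvel': array([ 0.02070711, -0.07720623,  0.13349202, -0.06966504, -0.0458071 ,
        0.03048085]), 'tau': array([-1.68252202e-03, -5.84162378e+01,  2.93753153e+01,  7.01549873e+00,
        1.02076720e-02, -4.90894911e-05]), 'tool_pos': array([0.26383018, 0.62081122, 0.20122135]), 'orientation': array([ 1.79916897e+02, -7.42904367e-03, -2.30288648e+01]), 'force': array([-0.05909686, -0.03335688,  0.09624375]), 'moment': array([0.03248943, 0.03767321, 0.02513549]), 'gripper_force': 0.0, 'opening': 0.08778233805699184}
```

View pics/scene0.png

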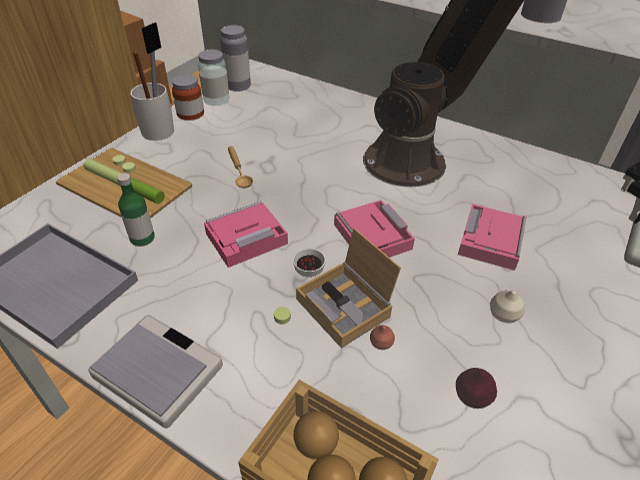

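View pics/top0.png

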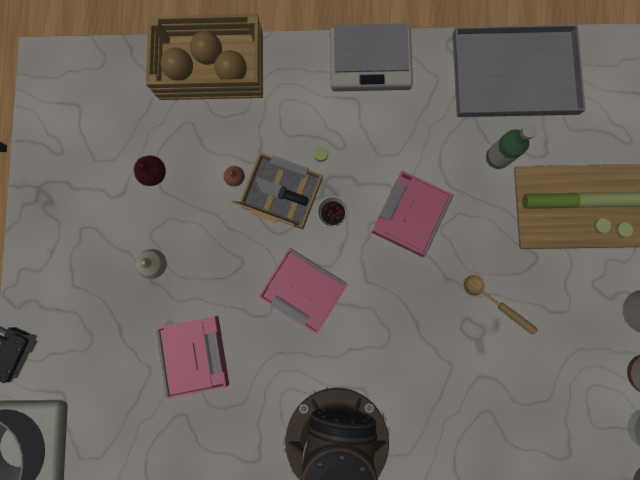

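The open case is at about (280,190) in the top picture and (345,300) in the scene picture. Its flap leans back toward the robot, the shallot is at one end and the bowl at the other. Next I'll enlarge both.

Run:
```python
import cv2
a=cv2.imread("pics/top0.png")[140:240,215:365];cv2.imwrite("pics/topc.png",cv2.resize(a,None,fx=5,fy=5,interpolation=cv2.INTER_CUBIC))
a=cv2.imread("pics/scene0.png")[225:350,260:410];cv2.imwrite("pics/scenec.png",cv2.resize(a,None,fx=4.8,fy=4.8,interpolation=cv2.INTER_CUBIC))
```

```text
(no output)
```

View pics/topc.png

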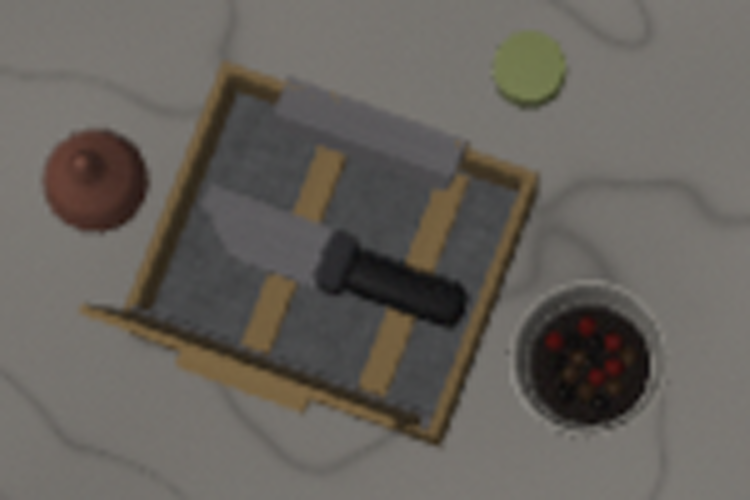

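View pics/scenec.png

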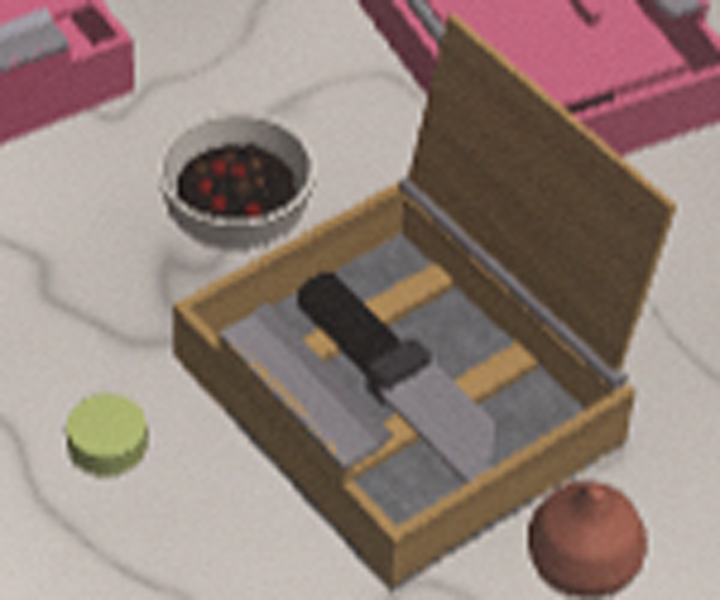

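Pictures, in crop pixels. In the top crop the rim corners are at lip/shallot (228,65), lip/bowl (538,175) and hinge/bowl (440,442). In the scene crop they are at (395,540), (173,310) and hinge/shallot (632,392), and the flap's free-edge corners are at (455,17) and (673,208).

```bash
cat > h.py <<'E'
from plant import ctrl
import numpy as np
from scipy.optimize import least_squares
P={n:ctrl.camera_params(n) for n in("top","scene")}
def proj(n,X):
    p=P[n];T=np.linalg.inv(p["cam_to_world"]);c=T[:3,:3]@X+T[:3,3]
    return np.array([p["fx"]*c[0]/-c[2]+p["cx"],p["fy"]*-c[1]/-c[2]+p["cy"]])
def ray(n,uv,z):
    p=P[n];d=p["cam_to_world"][:3,:3]@[(uv[0]-p["cx"])/p["fx"],-(uv[1]-p["cy"])/p["fy"],-1];o=p["cam_to_world"][:3,3]
    return o+d*(z-o[2])/d[2]
t=lambda u,v:np.array([(u+.5)/5-.5+215,(v+.5)/5-.5+140])
s=lambda u,v:np.array([(u+.5)/4.8-.5+260,(v+.5)/4.8-.5+225])
def W(q,l):
    c,S=np.cos(q[2]),np.sin(q[2]);return np.array([q[0]+c*l[0]-S*l[1],q[1]+S*l[0]+c*l[1],l[2]])
E
python3 - <<'E'
from h import *
# +x to lip (world +x-ish); +y = world +y-ish = shallot end
O=[("top",t(228,65),(.07,.08,.037)),("top",t(538,175),(.07,-.08,.037)),("top",t(440,442),(-.065,-.08,.037)),
("scene",s(395,540),(.07,.08,.037)),("scene",s(173,310),(.07,-.08,.037)),("scene",s(632,392),(-.065,.08,.037)),
("scene",s(395,587),(.07,.08,0))]
for n,uv,l in O: print(n,l,ray(n,uv,l[2]).round(4))
def fl(q):
    a=q[3];return [("scene",s(455,17),(-.06+.101*np.cos(a),-.072,.041+.101*np.sin(a))),("scene",s(673,208),(-.06+.101*np.cos(a),.072,.041+.101*np.sin(a))),("top",t(83,308),(-.06+.101*np.cos(a),.072,.041+.101*np.sin(a)))]
f=lambda q:np.concatenate([proj(n,W(q,l))-uv for n,uv,l in O+fl(q)])
r=least_squares(f,[.55,.1,-.3,1.8]);print(r.x,np.degrees(r.x[2]),r.fun.round(1))
q=r.x
for nm,l in dict(hinge=(-.06,0,.041),edge=(-.06+.101*np.cos(q[3]),0,.041+.101*np.sin(q[3])),ridgeflat=(.013,0,.052),lip=(.049,0,.0465)).items():print(nm,W(q,l).round(4))
print("shallot",ray("top",t(95,180),.03),"bowl",ray("top",t(588,358),.03),"leek",ray("top",t(530,68),.016))
E
```

```text
top (0.07, 0.08, 0.037) [0.6682 0.1713 0.037 ]
top (0.07, -0.08, 0.037) [0.6115 0.0242 0.037 ]
top (-0.065, -0.08, 0.037) [0.4848 0.0719 0.037 ]
scene (0.07, 0.08, 0.037) [0.6673 0.1723 0.037 ]
scene (0.07, -0.08, 0.037) [0.6125 0.0252 0.037 ]
scene (-0.065, 0.08, 0.037) [0.5432 0.2207 0.037 ]
scene (0.07, 0.08, 0) [0.6644 0.1727 0.    ]
[ 0.57397913  0.12361923 -0.37127244  1.73836515] -21.272344060658543 [-0.6  0.   0.3  0.5 -0.3  0.2 -0.   0.4 -0.  -1.   0.6 -0.  -0.9  1.3
 -1.1  0.  -0.1 -0.  -0.3  0.9]
hinge [0.5181 0.1454 0.041 ]
edge [0.5024 0.1515 0.1406]
ridgeflat [0.5861 0.1189 0.052 ]
lip [0.6196 0.1058 0.0465]
shallot [0.61511265 0.23585769 0.03      ] bowl [0.52450185 0.00216691 0.03      ] leek [0.67021018 0.02758783 0.016     ]
```

```bash
cat >> h.py <<'E'
from scipy.spatial.transform import Rotation as R
q=np.array([.57398,.12362,-.37127])
def loc():
    o=ctrl.get_obs();d=o["tool_pos"]-[q[0],q[1],0];c,S=np.cos(q[2]),np.sin(q[2])
    rot=lambda d:np.array([c*d[0]+S*d[1],-S*d[0]+c*d[1],d[2]])
    print(round(o["clock"],2),"local mm",(rot(d)*1e3).round(1),"F",rot(o["force"]).round(2),"rpy",o["orientation"].round(2),"open",o["opening"])
E
python3 - <<'E'
from h import *
o=ctrl.get_obs();R0=R.from_euler("xyz",o["orientation"],degrees=True)
for l in((-.115,0,.2),(-.115,0,.095)):print((R0.inv().apply(W(q,l)-o["tool_pos"])*1e3).round(1))
Rt=R.from_euler("xyz",[180,0,np.degrees(q[2])],degrees=True);print((R0.inv()*Rt).as_rotvec(degrees=True));loc()
E
```

```text
[365.  339.8   1.8]
[365.  339.6 106.8]
[ 0.0832099  -0.00615452 -1.75666581]
0.1 local mm [-469.4  350.8  201.2] F [-0.04 -0.05  0.1 ] rpy [ 1.7992e+02 -1.0000e-02 -2.3030e+01] open 0.08778233805699184
```

Request:
apply_moves(deltas=[{"fingers":0,"delta_pos":[36,34,0],"angular":[0.08,0,-1.76]},{"fingers":0,"delta_pos":[72,68,0],"angular":[0.08,0,-1.76]},{"fingers":0,"delta_pos":[108,102,0],"angular":[0.08,0,-1.76]},{"fingers":0,"delta_pos":[144,136,0],"angular":[0.08,0,-1.76]},{"fingers":0,"delta_pos":[180,170,0],"angular":[0.08,0,-1.76]},{"fingers":0,"delta_pos":[216,204,0],"angular":[0.08,0,-1.76]},{"fingers":0,"delta_pos":[252,238,0],"angular":[0.08,0,-1.76]},{"fingers":0,"delta_pos":[288,272,0],"angular":[0.08,0,-1.76]},{"fingers":0,"delta_pos":[324,306,0],"angular":[0.08,0,-1.76]},{"fingers":0,"delta_pos":[365,340,2],"angular":[0.08,0,-1.76]}])

```text
clock: 1.1
tool_pos: [0.4656, 0.1666, 0.2005]
orientation: [-179.9, -0.0, -21.2]
force: [1.5, 1.2, 0.3]
opening: 0.0132
gripper_force: 0.0
```

```bash
python3 -c "
from h import *
loc()"
```

```text
1.1 local mm [-116.6    0.7  200.5] F [0.94 1.64 0.33] rpy [-1.7987e+02 -2.0000e-02 -2.1230e+01] open 0.013160586542672641
```

Request:
apply_moves(deltas=[{"fingers":0,"delta_pos":[0,0,35],"angular":[0,0,0]},{"fingers":0,"delta_pos":[0,0,70],"angular":[0,0,0]},{"fingers":0,"delta_pos":[0,0,105],"angular":[0,0,0]},{"fingers":0,"delta_pos":[8,0,105],"angular":[0,0,0]},{"fingers":0,"delta_pos":[15,0,105],"angular":[0,0,0]},{"fingers":0,"delta_pos":[15,0,105],"angular":[0,0,0]}])

```text
clock: 1.7
tool_pos: [0.4816, 0.1638, 0.097]
orientation: [-179.8, -0.1, -21.3]
force: [-0.1, 0.6, 0.6]
opening: 0.0008
gripper_force: 0.0
```

```bash
python3 -c "
from h import *
loc()
import cv2
a=ctrl.snapshot('scene')[200:350,230:430,::-1];cv2.imwrite('pics/s1.png',cv2.resize(a,None,fx=4,fy=4,interpolation=cv2.INTER_CUBIC))"
```

```text
1.7 local mm [-100.7    4.    97. ] F [-0.35  0.49  0.63] rpy [-1.7981e+02 -1.1000e-01 -2.1260e+01] open 0.0008358566806034845
```

View pics/s1.png

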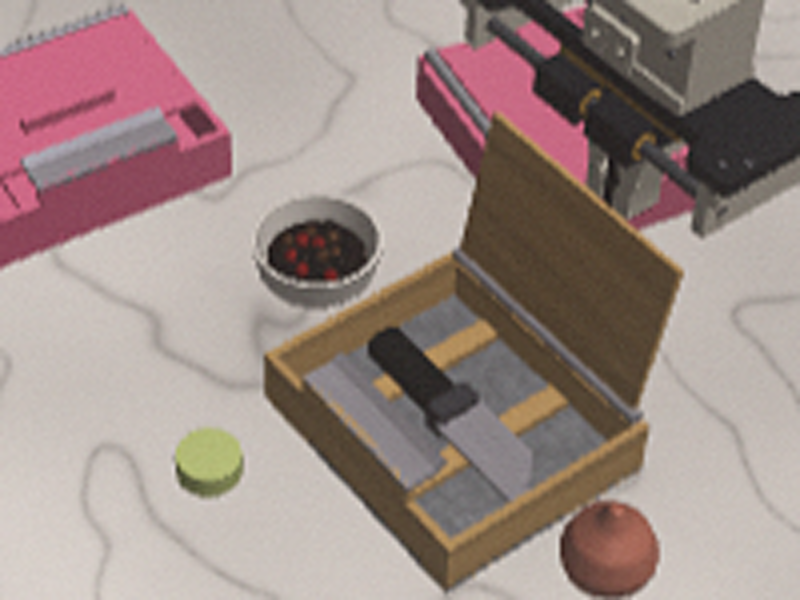

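The finger is behind the outer face of the flap and nothing has been touched yet. Next I push in small steps along the arc.

Request:
apply_moves(deltas=[{"fingers":0,"delta_pos":[4,2,0],"angular":[0,0,0]},{"fingers":0,"delta_pos":[8,3,0],"angular":[0,0,0]},{"fingers":0,"delta_pos":[12,4,0],"angular":[0,0,0]},{"fingers":0,"delta_pos":[16,4,0],"angular":[0,0,0]},{"fingers":0,"delta_pos":[20,4,0],"angular":[0,0,0]},{"fingers":0,"delta_pos":[24,4,0],"angular":[0,0,0]},{"fingers":0,"delta_pos":[28,4,0],"angular":[0,0,0]}])

```text
clock: 2.45
tool_pos: [0.5044, 0.1492, 0.0951]
orientation: [-179.9, 0.0, -21.3]
force: [-0.3, -0.1, 0.3]
opening: 0.0006
gripper_force: 0.1
```

```bash
python3 -c "
from h import *
loc()"
```

```text
2.45 local mm [-74.1  -1.4  95.1] F [-0.26 -0.21  0.26] rpy [-179.93    0.    -21.26] open 0.0005897805941665793
```

Request:
apply_moves(deltas=[{"fingers":0,"delta_pos":[4,0,0],"angular":[0,0,0]},{"fingers":0,"delta_pos":[8,0,0],"angular":[0,0,0]},{"fingers":0,"delta_pos":[12,0,1],"angular":[0,0,0]},{"fingers":0,"delta_pos":[16,0,1.5],"angular":[0,0,0]},{"fingers":0,"delta_pos":[20,0,3],"angular":[0,0,0]},{"fingers":0,"delta_pos":[24,0,4],"angular":[0,0,0]},{"fingers":0,"delta_pos":[28,0,5.5],"angular":[0,0,0]},{"fingers":0,"delta_pos":[32,0,8],"angular":[0,0,0]},{"fingers":0,"delta_pos":[36,0,11],"angular":[0,0,0]},{"fingers":0,"delta_pos":[36,0,11],"angular":[0,0,0]}])

```text
clock: 3.45
tool_pos: [0.5423, 0.1356, 0.0877]
orientation: [-179.8, -0.4, -21.2]
force: [4.5, -8.9, 18.2]
opening: 0.0005
gripper_force: 9.6
```

```bash
python3 -c "
from h import *
loc()
import cv2
a=ctrl.snapshot('scene')[200:350,230:430,::-1];cv2.imwrite('pics/s2.png',cv2.resize(a,None,fx=4,fy=4,interpolation=cv2.INTER_CUBIC))"
```

```text
3.45 local mm [-33.8  -0.3  87.7] F [ 7.42 -6.69 18.23] rpy [-179.79   -0.42  -21.16] open 0.0004606252721436238
```

View pics/s2.png

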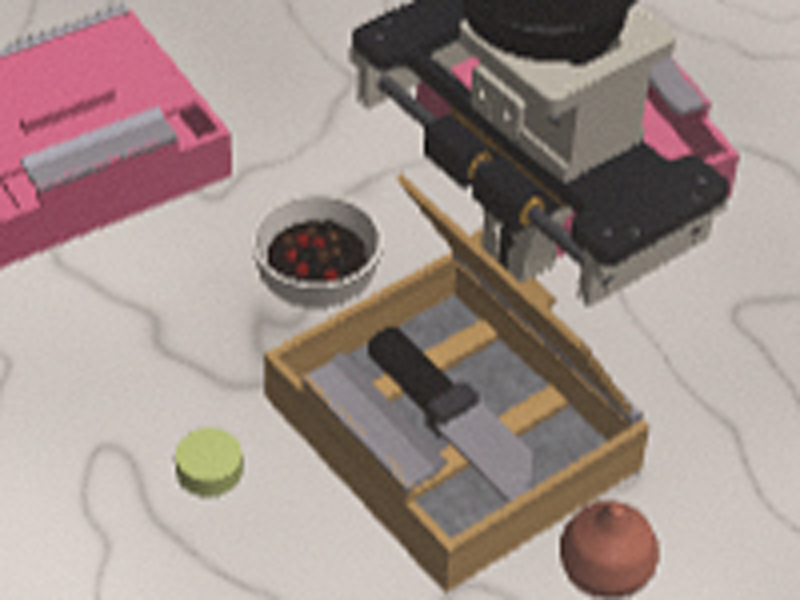

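The flap is now at about 50°, seen almost edge-on, with the finger over the ridge region at about (525,270). A force of 18 N is more than expected, so I'll back off a little and check.

Request:
apply_moves(deltas=[{"fingers":0,"delta_pos":[-1,0,-2],"angular":[0,0,0]},{"fingers":0,"delta_pos":[-2,0,-3],"angular":[0,0,0]}])

```text
clock: 3.7
tool_pos: [0.5384, 0.1366, 0.0895]
orientation: [-179.8, -0.2, -21.2]
force: [1.7, -4.6, 9.8]
opening: 0.0003
gripper_force: 5.0
```

```bash
python3 -c "
from h import *
loc();print(ctrl.get_obs()['moment'],ctrl.get_obs()['gripper_force'])
import cv2
for n,(u,v,w,h) in dict(scene=(300,200,100,80),top=(215,140,150,100)).items():
  a=ctrl.snapshot(n)[v:v+h,u:u+w,::-1];cv2.imwrite('pics/s3%s.png'%n,cv2.resize(a,(700,700*h//w),interpolation=cv2.INTER_CUBIC))
print((proj('scene',W(q,(-.0338,0,.0877)))-[300,200])*7)
"
```

```text
3.7 local mm [-37.9  -0.8  89.5] F [ 3.22 -3.64  9.81] rpy [-179.82   -0.24  -21.22] open 0.0003075745957419838
[-1.57354407 -0.70078757 -0.01668888] 5.013561163796112
[404.29180621 515.686688  ]
```

View pics/s3scene.png

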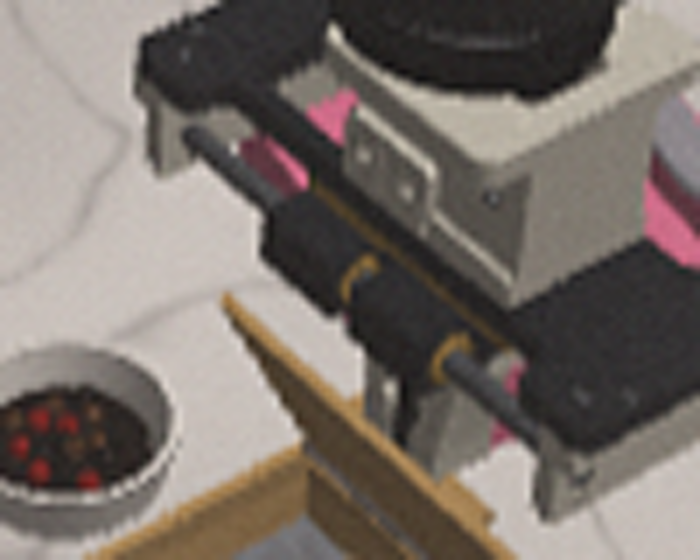

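```bash
python3 -c "
from h import *
uv=np.array([228,298])/7+[300,200]
for a in range(40,80,4):
  b=np.radians(a);f=lambda r,h,y:W(q,(-.06+r*np.cos(b)-h*np.sin(b),y,.041+r*np.sin(b)+h*np.cos(b)))
  print(a,(proj('scene',f(.101,0,-.072))-uv)*7,'ridge ends',[((proj('scene',f(.076,.011,y))-[300,200])*7).round() for y in(-.03,.03)])
for l in((-28,0,89),(-28,13,89),(-28,-13,89)):print(l,((proj('scene',W(q,np.array(l)/1e3))-[300,200])*7).round())
"
```

```text
40 [-103.42258578  107.62912017] ridge ends [array([278., 468.]), array([408., 590.])]
44 [-90.59093241  88.88279117] ridge ends [array([290., 454.]), array([419., 576.])]
48 [-76.80715036  70.39307115] ridge ends [array([302., 441.]), array([432., 562.])]
52 [-62.15042314  52.27134774] ridge ends [array([314., 428.]), array([444., 549.])]
56 [-46.70655159  34.62698547] ridge ends [array([327., 415.]), array([458., 536.])]
60 [-30.56721106  17.56630351] ridge ends [array([340., 403.]), array([471., 523.])]
64 [-13.82912751   1.19158407] ridge ends [array([353., 392.]), array([485., 512.])]
68 [  3.40681318 -14.39987014] ridge ends [array([367., 382.]), array([499., 501.])]
72 [ 21.03650667 -29.11661277] ridge ends [array([380., 372.]), array([512., 490.])]
76 [ 38.95360538 -42.87384961] ridge ends [array([394., 363.]), array([526., 481.])]
(-28, 0, 89) [390. 521.]
(-28, 13, 89) [418. 547.]
(-28, -13, 89) [362. 495.]
```

View pics/s3top.png

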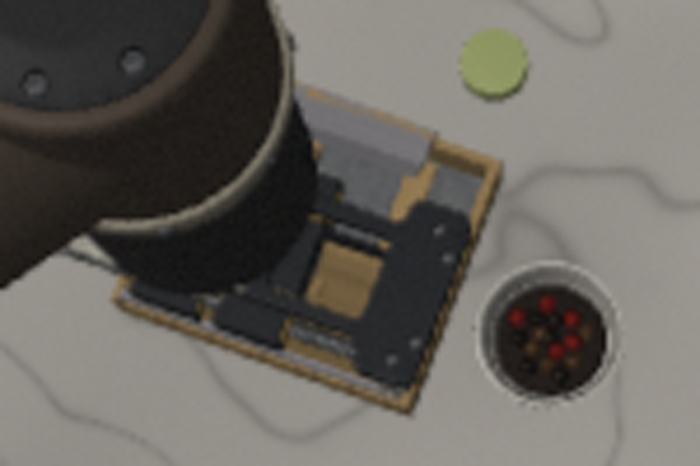

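```bash
python3 -c "
from h import *
def f(p,y,r,h):
  b=p[0];return proj('scene',W(q,(-.06+p[1]+r*np.cos(b)-h*np.sin(b),y,.041+r*np.sin(b)+h*np.cos(b))))
M=[((228,298),-.072,.101,0),((357,397),-.03,.076,.011),((492,515),.03,.076,.011)]
r=least_squares(lambda p:np.concatenate([f(p,*m[1:])-np.array(m[0])/7-[300,200] for m in M]),[1.1,0],x_scale=[1,.01])
print(np.degrees(r.x[0]),r.x[1],r.fun)
o=ctrl.get_obs();c,S=np.cos(q[2]),np.sin(q[2]);print(o['tool_pos'])
"
```

```text
61.80257680524014 -0.005634102078204895 [-1.18513246  0.3493197   0.46848104 -0.94343525 -0.02915315 -0.76161309]
[0.53824974 0.13672471 0.08947091]
```

Request:
apply_moves(deltas=[{"fingers":0,"delta_pos":[-3,0,-2],"angular":[0,0,0]},{"fingers":0,"delta_pos":[-6,0,-3],"angular":[0,0,0]},{"fingers":0,"delta_pos":[-6,0,-3],"angular":[0,0,0]}])

```text
clock: 4.1
tool_pos: [0.5314, 0.1391, 0.0915]
orientation: [-179.9, -0.1, -21.2]
force: [0.0, -2.3, 6.9]
opening: 0.0004
gripper_force: 3.8
```

```bash
python3 -c "
from h import *
loc();print(ctrl.get_obs()['moment'],ctrl.get_obs()['gripper_force'])
import cv2;cv2.imwrite('pics/s4.png',ctrl.snapshot('scene')[:,:,::-1])
"
```

```text
4.1 local mm [-45.3  -1.   91.5] F [ 0.85 -2.09  6.87] rpy [-1.7986e+02 -1.3000e-01 -2.1220e+01] open 0.0003994224522373208
[-0.86434424 -0.13361211 -0.02732987] 3.7721052195411175
```

```bash
python3 -c "
import cv2
a=cv2.imread('pics/s4.png')[195:295,310:430];cv2.imwrite('pics/s4c.png',cv2.resize(a,None,fx=6,fy=6,interpolation=cv2.INTER_CUBIC))"
```

```text
(no output)
```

View pics/s4c.png

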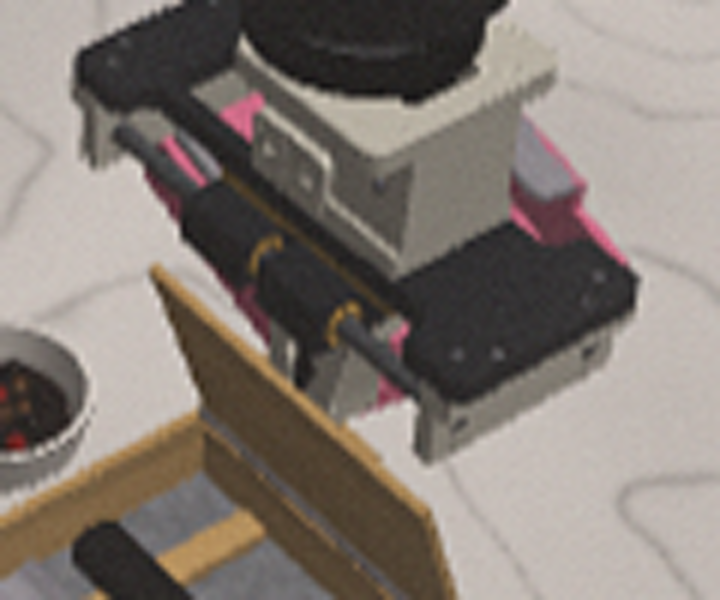

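The flap has swung back to about 75° (corner at (152,268)). That does not fit the finger position, so I'll check whether the case itself has moved.

```bash
python3 -c "
import cv2
a=cv2.imread('pics/scene0.png');b=cv2.imread('pics/s4.png')
def m(n,u,v,w,h):
  t=cv2.resize(a[v:v+h,u:u+w],None,fx=4,fy=4,interpolation=3);s=cv2.resize(b[v-20:v+h+20,u-20:u+w+20],None,fx=4,fy=4,interpolation=3)
  r=cv2.matchTemplate(s,t,cv2.TM_CCOEFF_NORMED);_,x,_,p=cv2.minMaxLoc(r);print(n,p[0]/4-20,p[1]/4-20,round(x,3))
m('lip corner shallot',325,320,36,32);m('lip corner bowl',290,278,30,30);m('knife',318,280,35,30);m('hinge sh',378,295,20,22);m('shallot',368,322,30,28);m('bowl',292,248,34,28);m('leek',272,304,22,20);m('pink',205,205,80,55)
"; python3 -c "
from h import *
for s in(0,.01): print(proj('scene',W(q,(.07+s,.08,.037)))) 
"
```

```text
lip corner shallot 0.0 0.0 0.997
lip corner bowl 0.0 0.0 0.996
knife 0.0 0.0 0.996
hinge sh -1.0 1.0 0.866
shallot 0.0 0.0 0.997
bowl 0.0 0.0 0.999
leek 0.0 0.0 0.997
pink 0.0 0.0 0.997
[341.8798177  337.54864591]
[337.94611891 340.0101204 ]
```

```bash
python3 -c "
from h import *
k=lambda u,v:np.array([(u+.5)/6-.5+310,(v+.5)/6-.5+195])
def P3(p,y,r,h): b=p[0];return proj('scene',W(q,(-.06+p[1]+r*np.cos(b)-h*np.sin(b),y,.041+r*np.sin(b)+h*np.cos(b))))
def fit(M):
  r=least_squares(lambda p:np.concatenate([P3(p,*m[1:])-m[0] for m in M]),[1.3,0],x_scale=[1,.01]);print(np.degrees(r.x[0]),r.x[1],r.fun.round(2))
fit([(s(455,17),-.072,.101,0),(s(673,208),.072,.101,0)])
fit([(k(152,268),-.072,.101,0),(k(430,513),.072,.101,0)])
fit([(k(152,268),-.072,.101,0),(k(430,513),.072,.101,0),(k(203,413),-.072,0,0)])
inv=lambda uv:((uv+.5-[310,195])*6-.5).round()
for l in((-45,0,91.5),(-36,-10,91.5),(-36,10,91.5),(-54,10,91.5),(-6,96,157),(-6,-96,157)):print(l,inv(proj('scene',W(q,np.array(l)/1e3))))
"
```

```text
103.14111758284756 0.00417993859612432 [-0.48  0.08  0.49 -0.03]
70.04659339214227 -0.0023084851030041416 [ 0.29 -0.27 -0.27  0.25]
72.30869850709051 0.0022070896195757004 [ 0.03 -0.57 -0.48 -0.03  0.49  0.6 ]
(-45, 0, 91.5) [314. 453.]
(-36, -10, 91.5) [276. 447.]
(-36, 10, 91.5) [313. 482.]
(-54, 10, 91.5) [352. 459.]
(-6, 96, 157) [435. 547.]
(-6, -96, 157) [ 64. 209.]
```

```bash
python3 -c "
from h import *
inv=lambda uv:((uv+.5-[230,200])*4-.5).round()
for l in((0,0,0),(9.5,10,0),(9.5,-10,0),(-9.5,10,0),(0,0,20),(39,96,66),(39,-96,66)):print(l,inv(proj('scene',W(q,(np.array(l)+[-100.7,4,97])/1e3))))
"
```

```text
(0, 0, 0) [615. 235.]
(9.5, 10, 0) [614. 253.]
(9.5, -10, 0) [589. 231.]
(-9.5, 10, 0) [640. 238.]
(0, 0, 20) [619. 208.]
(39, 96, 66) [704. 289.]
(39, -96, 66) [451.  74.]
```

My reading is that the finger is riding on the ridge crest, where it has little leverage. I'll back off, shift 48 mm along the hinge to clear the 60 mm ridge, and fold there on the plain face.

Request:
apply_moves(deltas=[{"fingers":0,"delta_pos":[-10,0,-3],"angular":[0,0,0]},{"fingers":0,"delta_pos":[-25,0,-5],"angular":[0,0,0]},{"fingers":0,"delta_pos":[-46,0,-5],"angular":[0,0,0]},{"fingers":0,"delta_pos":[-56,10,-5],"angular":[0,0,0]},{"fingers":0,"delta_pos":[-56,30,-5],"angular":[0,0,0]},{"fingers":0,"delta_pos":[-56,48,-5],"angular":[0,0,0]},{"fingers":0,"delta_pos":[-56,48,-5],"angular":[0,0,0]}])

```text
clock: 4.85
tool_pos: [0.4592, 0.1122, 0.0951]
orientation: [-180.0, 0.0, -21.3]
force: [0.3, -0.1, 0.7]
opening: 0.0005
gripper_force: 0.0
```

```bash
python3 -c "
from h import *
loc()
import cv2;cv2.imwrite('pics/s5.png',ctrl.snapshot('scene')[:,:,::-1])
"
```

```text
4.85 local mm [-102.9  -52.3   95.1] F [ 0.38 -0.01  0.66] rpy [-1.7995e+02  4.0000e-02 -2.1340e+01] open 0.0005401879388736226
```

Request:
apply_moves(deltas=[{"fingers":0,"delta_pos":[8,0,0],"angular":[0,0,0]},{"fingers":0,"delta_pos":[14,0,0],"angular":[0,0,0]},{"fingers":0,"delta_pos":[20,0,0],"angular":[0,0,0]},{"fingers":0,"delta_pos":[26,0,0],"angular":[0,0,0]},{"fingers":0,"delta_pos":[30,0,0],"angular":[0,0,0]},{"fingers":0,"delta_pos":[34,0,0],"angular":[0,0,0]},{"fingers":0,"delta_pos":[38,0,0],"angular":[0,0,0]},{"fingers":0,"delta_pos":[38,0,0],"angular":[0,0,0]}])

```text
clock: 5.7
tool_pos: [0.4964, 0.1008, 0.095]
orientation: [-179.9, -0.0, -21.3]
force: [-1.0, 0.0, 0.1]
opening: 0.0005
gripper_force: 0.0
```

```bash
python3 -c "
from h import *
loc()
import cv2;cv2.imwrite('pics/s6.png',ctrl.snapshot('scene')[:,:,::-1])
"
```

```text
5.7 local mm [-64.  -49.4  95. ] F [-0.93 -0.32  0.06] rpy [-179.92   -0.    -21.27] open 0.00047776473305239877
```

Request:
apply_moves(deltas=[{"fingers":0,"delta_pos":[5,0,1],"angular":[0,0,0]},{"fingers":0,"delta_pos":[9,0,2],"angular":[0,0,0]},{"fingers":0,"delta_pos":[14,0,3.5],"angular":[0,0,0]},{"fingers":0,"delta_pos":[18,0,5.5],"angular":[0,0,0]},{"fingers":0,"delta_pos":[18,0,5.5],"angular":[0,0,0]}])

```text
clock: 6.25
tool_pos: [0.5131, 0.0942, 0.0892]
orientation: [-179.9, 0.0, -21.3]
force: [-0.6, 1.1, 0.2]
opening: 0.0004
gripper_force: 0.0
```

```bash
python3 -c "
from h import *
loc()
import cv2;cv2.imwrite('pics/s7.png',ctrl.snapshot('scene')[:,:,::-1])
"
```

```text
6.25 local mm [-46.  -49.5  89.2] F [-0.94  0.79  0.23] rpy [-1.7994e+02  2.0000e-02 -2.1280e+01] open 0.0004160906918946284
```

Request:
apply_moves(deltas=[{"fingers":0,"delta_pos":[3,0,2],"angular":[0,0,0]},{"fingers":0,"delta_pos":[6,0,4],"angular":[0,0,0]},{"fingers":0,"delta_pos":[9,0,6.5],"angular":[0,0,0]},{"fingers":0,"delta_pos":[12,0,9],"angular":[0,0,0]},{"fingers":0,"delta_pos":[15,0,12],"angular":[0,0,0]},{"fingers":0,"delta_pos":[15,0,12],"angular":[0,0,0]}])

```text
clock: 6.9
tool_pos: [0.5269, 0.0888, 0.077]
orientation: [-180.0, 0.0, -21.3]
force: [-0.2, 0.6, -0.3]
opening: 0.0005
gripper_force: 0.0
```

```bash
python3 -c "
from h import *
loc()
import cv2;cv2.imwrite('pics/s8.png',ctrl.snapshot('scene')[:,:,::-1])
"
```

```text
6.9 local mm [-31.3 -49.6  77. ] F [-0.38  0.5  -0.3 ] rpy [-1.7995e+02  3.0000e-02 -2.1280e+01] open 0.00046119778946372773
```

Request:
apply_moves(deltas=[{"fingers":0,"delta_pos":[2,0,3],"angular":[0,0,0]},{"fingers":0,"delta_pos":[4,0,6],"angular":[0,0,0]},{"fingers":0,"delta_pos":[6,0,9],"angular":[0,0,0]},{"fingers":0,"delta_pos":[8,0,12],"angular":[0,0,0]},{"fingers":0,"delta_pos":[10,0,16],"angular":[0,0,0]},{"fingers":0,"delta_pos":[10,0,16],"angular":[0,0,0]}])

```text
clock: 7.55
tool_pos: [0.536, 0.0852, 0.0609]
orientation: [-180.0, 0.0, -21.3]
force: [0.4, 0.2, -0.4]
opening: 0.0008
gripper_force: 0.1
```

```bash
python3 -c "
from h import *
loc()
import cv2;a=ctrl.snapshot('scene')[:,:,::-1];cv2.imwrite('pics/s9.png',a)
a=a[195:355,280:440];cv2.imwrite('pics/s9c.png',cv2.resize(a,(600,600),interpolation=cv2.INTER_CUBIC))
"
```

```text
7.55 local mm [-21.5 -49.6  60.9] F [ 0.26  0.32 -0.38] rpy [-1.7996e+02  4.0000e-02 -2.1280e+01] open 0.0007865328249167195
```

```bash
python3 -c "
import cv2,numpy as np
a=cv2.imread('pics/scene0.png').astype(int)
for n in ('s5','s6','s7','s8','s9'):
  b=cv2.imread(f'pics/{n}.png').astype(int);d=np.abs(a-b).max(2)>25
  # transect from case centre toward robot at rows; count changed within interior
  print(n,[int(d[v:v+8,u:u+8].mean()*100) for u,v in((315,295),(330,285),(345,300),(350,285),(362,290),(365,300),(370,285),(375,270),(380,280))])
"
```

```text
s5 [0, 0, 0, 0, 0, 0, 14, 31, 28]
s6 [0, 0, 0, 0, 0, 0, 14, 32, 28]
s7 [0, 0, 0, 0, 0, 0, 20, 98, 84]
s8 [0, 0, 0, 0, 0, 0, 87, 100, 100]
s9 [0, 0, 0, 81, 95, 10, 96, 100, 100]
```

```bash
python3 -c "
from h import *
import cv2
a=cv2.imread('pics/scene0.png').astype(int);b=cv2.imread('pics/s9.png').astype(int);d=(np.abs(a-b).max(2)>25)
for A in range(0,70,5):
  t=np.radians(A);o=[]
  for dr in(-.008,-.004,.004,.008):
    pts=[proj('scene',W(q,(-.06+(.101+dr)*np.cos(t),y,.041+(.101+dr)*np.sin(t)))) for y in np.linspace(0.0,.068,40)]
    o.append(round(np.mean([d[int(round(p[1])),int(round(p[0]))] for p in pts]),2))
  print(A,o)
"
```

```text
0 [np.float64(0.0), np.float64(0.0), np.float64(0.0), np.float64(0.0)]
5 [np.float64(0.0), np.float64(0.0), np.float64(0.0), np.float64(0.0)]
10 [np.float64(0.0), np.float64(0.0), np.float64(0.0), np.float64(0.0)]
15 [np.float64(0.0), np.float64(0.0), np.float64(0.0), np.float64(0.0)]
20 [np.float64(0.0), np.float64(0.0), np.float64(0.0), np.float64(0.0)]
25 [np.float64(0.0), np.float64(0.0), np.float64(0.0), np.float64(0.0)]
30 [np.float64(0.0), np.float64(0.0), np.float64(0.0), np.float64(0.0)]
35 [np.float64(0.0), np.float64(0.0), np.float64(0.0), np.float64(0.0)]
40 [np.float64(0.72), np.float64(0.32), np.float64(0.0), np.float64(0.0)]
45 [np.float64(0.82), np.float64(0.8), np.float64(0.85), np.float64(0.82)]
50 [np.float64(1.0), np.float64(1.0), np.float64(1.0), np.float64(0.98)]
55 [np.float64(1.0), np.float64(1.0), np.float64(1.0), np.float64(1.0)]
60 [np.float64(0.95), np.float64(0.95), np.float64(1.0), np.float64(1.0)]
65 [np.float64(0.95), np.float64(0.9), np.float64(0.92), np.float64(0.92)]
```

View pics/s9c.png

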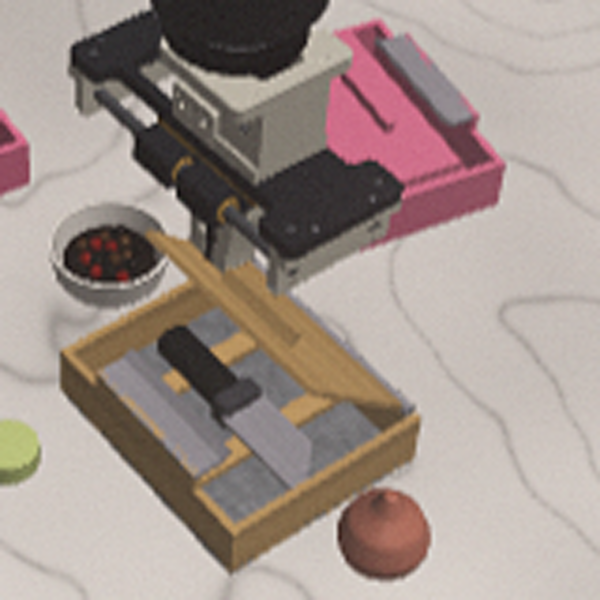

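```bash
python3 -c "
from h import *
inv=lambda uv:((uv+.5-[280,195])*3.75-.5).round()
for z in(0,10,20,30):
  for l in((9.5,12,z),(9.5,-12,z),(0,0,z)):print(l,inv(proj('scene',W(q,(np.array(l)+[-21.5,-49.6,60.9])/1e3))))
print(ctrl.hold_point_z, [n for n in dir(ctrl) if n[0]!='_'])
"
```

```text
(9.5, 12, 0) [219. 305.]
(9.5, -12, 0) [193. 281.]
(0, 0, 0) [218. 286.]
(9.5, 12, 10) [219. 294.]
(9.5, -12, 10) [193. 269.]
(0, 0, 10) [219. 274.]
(9.5, 12, 20) [220. 282.]
(9.5, -12, 20) [194. 257.]
(0, 0, 20) [220. 262.]
(9.5, 12, 30) [221. 269.]
(9.5, -12, 30) [195. 245.]
(0, 0, 30) [221. 250.]
0.0188 ['PlanningError', 'camera_params', 'close_job', 'get_obs', 'hold_point_z', 'snapshot']
```

The picture shows the flap folding at about 42°, with the fingertip on its outer face near (225,260), clear of the ridge. The real tip sits about 20 mm higher than the reported TCP, which explains the earlier riding on the ridge. I'll descend by force from here.

Request:
apply_moves(deltas=[{"fingers":0,"delta_pos":[0,0,4],"angular":[0,0,0]},{"fingers":0,"delta_pos":[0,0,8],"angular":[0,0,0]},{"fingers":0,"delta_pos":[0,0,12],"angular":[0,0,0]},{"fingers":0,"delta_pos":[0,0,16],"angular":[0,0,0]},{"fingers":0,"delta_pos":[0,0,16],"angular":[0,0,0]}])

```text
clock: 8.1
tool_pos: [0.5357, 0.0853, 0.0449]
orientation: [-180.0, 0.0, -21.3]
force: [-0.5, -0.3, 0.1]
opening: 0.0008
gripper_force: 0.2
```

```bash
cat > ang.py <<'E'
from h import *
import cv2,sys
a=cv2.imread('pics/scene0.png').astype(int);im=ctrl.snapshot('scene')[:,:,::-1];cv2.imwrite(f'pics/{sys.argv[1]}.png',im)
d=(np.abs(a-im.astype(int)).max(2)>25)
for A in range(0,60,3):
  t=np.radians(A);pts=[proj('scene',W(q,(-.06+.101*np.cos(t),y,.041+.101*np.sin(t)))) for y in np.linspace(0.0,.068,40)]
  m=np.mean([d[int(round(p[1])),int(round(p[0]))] for p in pts])
  if m>.4: print('flap angle ~',A,m);break
for n,u,v,w,h in(('lipcorner',325,320,36,32),('bowl',292,248,34,28),('shallot',368,322,30,28),('leek',272,304,22,20)):print(n,int(d[v:v+h,u:u+w].mean()*100))
loc()
E
python3 ang.py t1
```

```text
flap angle ~ 30 0.95
lipcorner 2
bowl 11
shallot 0
leek 0
8.15 local mm [-21.7 -49.6  45.2] F [-1.7   1.18 -0.41] rpy [-1.7995e+02  4.0000e-02 -2.1270e+01] open 0.0006569162647542169
```

Request:
apply_moves(deltas=[{"fingers":0,"delta_pos":[0,0,4],"angular":[0,0,0]},{"fingers":0,"delta_pos":[0,0,8],"angular":[0,0,0]},{"fingers":0,"delta_pos":[0,0,12],"angular":[0,0,0]},{"fingers":0,"delta_pos":[0,0,12],"angular":[0,0,0]}])

```text
clock: 8.55
tool_pos: [0.5359, 0.0854, 0.033]
orientation: [-179.9, 0.0, -21.3]
force: [0.4, 0.0, 0.5]
opening: 0.0006
gripper_force: 0.4
```

```bash
python3 ang.py t2
```

```text
flap angle ~ 18 1.0
lipcorner 5
bowl 12
shallot 1
leek 0
8.6 local mm [-21.6 -49.5  33.2] F [-0.08  0.75  1.71] rpy [-1.7995e+02  3.0000e-02 -2.1270e+01] open 7.585003857867977e-05
```

Request:
apply_moves(deltas=[{"fingers":0,"delta_pos":[0,0,4],"angular":[0,0,0]},{"fingers":0,"delta_pos":[0,0,8],"angular":[0,0,0]},{"fingers":0,"delta_pos":[0,0,12],"angular":[0,0,0]},{"fingers":0,"delta_pos":[0,0,12],"angular":[0,0,0]}])

```text
clock: 9.0
tool_pos: [0.536, 0.0854, 0.021]
orientation: [-179.9, 0.0, -21.3]
force: [0.2, 0.4, 0.6]
opening: 0.0006
gripper_force: 0.6
```

```bash
python3 ang.py t3
```

```text
flap angle ~ 3 0.55
lipcorner 8
bowl 9
shallot 1
leek 0
9.05 local mm [-21.6 -49.4  21.2] F [1.18 0.51 1.29] rpy [-1.7994e+02  2.0000e-02 -2.1260e+01] open 0.0005750946110526714
```

Request:
apply_moves(deltas=[{"fingers":0,"delta_pos":[0,0,1.5],"angular":[0,0,0]},{"fingers":0,"delta_pos":[0,0,3],"angular":[0,0,0]},{"fingers":0,"delta_pos":[0,0,4],"angular":[0,0,0]},{"fingers":0,"delta_pos":[0,0,4],"angular":[0,0,0]}])

```text
clock: 9.45
tool_pos: [0.5364, 0.0854, 0.0181]
orientation: [-179.9, -0.0, -21.2]
force: [-0.5, -0.5, 7.5]
opening: 0.0002
gripper_force: 3.8
```

```bash
python3 ang.py t4
```

```text
flap angle ~ 3 0.575
lipcorner 8
bowl 11
shallot 0
leek 0
9.5 local mm [-21.2 -49.2  18.1] F [-1.05 -0.03  7.52] rpy [-1.7991e+02 -3.0000e-02 -2.1250e+01] open 0.0003088766441976375
```

The flap is flat: 7.5 N at z = 18 mm. Next I ease the press slightly, slide along to the middle, then push on the ridge.

Request:
apply_moves(deltas=[{"fingers":0,"delta_pos":[0,0,-0.8],"angular":[0,0,0]},{"fingers":0,"delta_pos":[0,-8,-0.8],"angular":[0,0,0]},{"fingers":0,"delta_pos":[0,-16,-0.8],"angular":[0,0,0]},{"fingers":0,"delta_pos":[0,-24,-0.8],"angular":[0,0,0]},{"fingers":0,"delta_pos":[0,-32,-0.8],"angular":[0,0,0]},{"fingers":0,"delta_pos":[0,-40,-0.8],"angular":[0,0,0]},{"fingers":0,"delta_pos":[0,-49,-0.8],"angular":[0,0,0]},{"fingers":0,"delta_pos":[0,-49,-0.8],"angular":[0,0,0]}])

```text
clock: 10.3
tool_pos: [0.5536, 0.1315, 0.0185]
orientation: [180.0, 0.0, -21.2]
force: [-2.2, -1.7, 7.0]
opening: 0.0006
gripper_force: 4.1
```

```bash
python3 ang.py t5
```

```text
flap angle ~ 3 0.575
lipcorner 6
bowl 6
shallot 0
leek 0
10.35 local mm [-21.9  -0.   18.5] F [-2.41 -2.37  6.1 ] rpy [-1.7998e+02  4.0000e-02 -2.1230e+01] open 9.779491183503213e-05
```

Request:
apply_moves(deltas=[{"fingers":0,"delta_pos":[4,0,0],"angular":[0,0,0]},{"fingers":0,"delta_pos":[8,0,0],"angular":[0,0,0]},{"fingers":0,"delta_pos":[12,0,0],"angular":[0,0,0]},{"fingers":0,"delta_pos":[16,0,0],"angular":[0,0,0]},{"fingers":0,"delta_pos":[20,0,0],"angular":[0,0,0]},{"fingers":0,"delta_pos":[20,0,0],"angular":[0,0,0]}])

```text
clock: 10.95
tool_pos: [0.5725, 0.1242, 0.0186]
orientation: [-180.0, 0.0, -21.3]
force: [-2.1, -1.0, 6.7]
opening: 0.0005
gripper_force: 3.4
```

```bash
python3 ang.py t6
```

```text
flap angle ~ 3 0.575
lipcorner 17
bowl 17
shallot 0
leek 0
11.0 local mm [-1.6 -0.  18.6] F [-1.28 -1.84  5.93] rpy [-1.7995e+02  3.0000e-02 -2.1250e+01] open 0.00017296816486447506
```

Request:
apply_moves(deltas=[{"fingers":0,"delta_pos":[3,0,0],"angular":[0,0,0]},{"fingers":0,"delta_pos":[6,0,0],"angular":[0,0,0]},{"fingers":0,"delta_pos":[9,0,0],"angular":[0,0,0]},{"fingers":0,"delta_pos":[12,0,0],"angular":[0,0,0]},{"fingers":0,"delta_pos":[12,0,0],"angular":[0,0,0]}])

```text
clock: 11.5
tool_pos: [0.5827, 0.12, 0.0183]
orientation: [-180.0, 0.1, -21.3]
force: [-5.3, 0.5, 8.7]
opening: 0.0002
gripper_force: 4.1
```

```bash
cat >> ang.py <<'E'
A8=cv2.imread('pics/scene0.png')
for n,u,v,w,h in(('lipcorner',325,320,36,32),('lipbowl',290,278,30,30)):
  T=cv2.resize(A8[v:v+h,u:u+w],None,fx=4,fy=4,interpolation=3);S=cv2.resize(np.ascontiguousarray(im[v-12:v+h+12,u-12:u+w+12]),None,fx=4,fy=4,interpolation=3)
  _,x,_,p=cv2.minMaxLoc(cv2.matchTemplate(S,T,cv2.TM_CCOEFF_NORMED));print(n,'moved px',p[0]/4-12,p[1]/4-12,round(x,3))
E
python3 ang.py t7
```

```text
flap angle ~ 3 0.575
lipcorner 16
bowl 33
shallot 1
leek 2
11.55 local mm [ 9.4 -0.2 18.3] F [-5.55 -1.15  7.74] rpy [-1.7998e+02  1.0000e-01 -2.1260e+01] open 0.00042055309395358666
lipcorner moved px 0.0 0.0 0.95
lipbowl moved px 0.0 0.0 0.919
```

Request:
apply_moves(deltas=[{"fingers":0,"delta_pos":[2,0,0],"angular":[0,0,0]},{"fingers":0,"delta_pos":[4,0,0],"angular":[0,0,0]},{"fingers":0,"delta_pos":[6,0,0],"angular":[0,0,0]},{"fingers":0,"delta_pos":[8,0,0],"angular":[0,0,0]},{"fingers":0,"delta_pos":[8,0,0],"angular":[0,0,0]}])

```text
clock: 12.05
tool_pos: [0.5901, 0.1172, 0.0183]
orientation: [-180.0, 0.1, -21.3]
force: [-6.1, 0.8, 6.1]
opening: 0.0003
gripper_force: 3.7
```

```bash
python3 ang.py t8
```

```text
flap angle ~ 3 0.575
lipcorner 19
bowl 43
shallot 3
leek 2
12.1 local mm [17.3 -0.2 18.3] F [-5.3  -1.47  7.47] rpy [-1.7998e+02  1.1000e-01 -2.1270e+01] open 0.0007952990159529965
lipcorner moved px 0.0 0.0 0.95
lipbowl moved px 0.0 0.0 0.918
```

Force is steady and the case is still. I'll keep going in small steps to the stop.

Request:
apply_moves(deltas=[{"fingers":0,"delta_pos":[1,0,0],"angular":[0,0,0]},{"fingers":0,"delta_pos":[2,0,0],"angular":[0,0,0]},{"fingers":0,"delta_pos":[3,0,0],"angular":[0,0,0]},{"fingers":0,"delta_pos":[4,0,0],"angular":[0,0,0]},{"fingers":0,"delta_pos":[4,0,0],"angular":[0,0,0]}])

```text
clock: 12.6
tool_pos: [0.5928, 0.116, 0.018]
orientation: [180.0, 0.2, -21.3]
force: [-8.4, 4.1, 9.2]
opening: 0.0002
gripper_force: 6.1
```

```bash
python3 ang.py t9
```

```text
flap angle ~ 3 0.575
lipcorner 20
bowl 46
shallot 3
leek 4
12.65 local mm [20.3 -0.3 18.1] F [-9.59  1.01  8.7 ] rpy [180.     0.19 -21.28] open 0.00022782199599583592
lipcorner moved px 0.0 0.0 0.95
lipbowl moved px 0.0 0.0 0.915
```

Request:
apply_moves(deltas=[{"fingers":0,"delta_pos":[1,0,0.3],"angular":[0,0,0]},{"fingers":0,"delta_pos":[1,0,0.3],"angular":[0,0,0]},{"fingers":0,"delta_pos":[1,0,0.3],"angular":[0,0,0]}])

```text
clock: 12.95
tool_pos: [0.5929, 0.1159, 0.0178]
orientation: [180.0, 0.3, -21.3]
force: [-11.9, 6.2, 12.4]
opening: 0.0006
gripper_force: 8.5
```

```bash
python3 ang.py t10
```

```text
flap angle ~ 3 0.575
lipcorner 20
bowl 47
shallot 4
leek 4
13.0 local mm [20.4 -0.4 17.8] F [-12.92   1.18  11.1 ] rpy [179.98   0.25 -21.28] open 0.0004281460333075447
lipcorner moved px 0.0 0.0 0.95
lipbowl moved px 0.0 0.0 0.914
```

It is at the stop: force rises with no further travel, and the case has not moved. Now I unload and lift clear.

Request:
apply_moves(deltas=[{"fingers":0,"delta_pos":[-2,0,-2.5],"angular":[0,0,0]},{"fingers":0,"delta_pos":[-3,0,-6],"angular":[0,0,0]},{"fingers":0,"delta_pos":[-3,0,-20],"angular":[0,0,0]},{"fingers":0,"delta_pos":[-3,0,-50],"angular":[0,0,0]},{"fingers":0,"delta_pos":[-3,0,-90],"angular":[0,0,0]},{"fingers":0,"delta_pos":[-40,0,-120],"angular":[0,0,0]},{"fingers":0,"delta_pos":[-80,0,-130],"angular":[0,0,0]},{"fingers":0,"delta_pos":[-120,0,-130],"angular":[0,0,0]},{"fingers":0,"delta_pos":[-150,0,-130],"angular":[0,0,0]},{"fingers":0,"delta_pos":[-150,0,-130],"angular":[0,0,0]}])

```text
clock: 14.0
tool_pos: [0.4539, 0.1698, 0.1498]
orientation: [-179.8, -0.0, -21.2]
force: [0.4, 0.8, 0.4]
opening: 0.0004
gripper_force: 0.0
```

```bash
python3 ang.py t11; python3 -c "
from h import *
import cv2
i=cv2.imread('pics/t11.png').astype(int)
# profile along case x at y=0.0 and 0.06, top-face height
for y in(.02,.06):
  print(y,[(int(x*1000),i[tuple(np.round(proj('scene',W(q,(x,y,.043)))).astype(int)[::-1])].tolist()) for x in np.arange(-.07,.075,.006)])
"
```

```text
flap angle ~ 3 0.525
lipcorner 13
bowl 0
shallot 0
leek 0
14.05 local mm [-127.3    0.   149.8] F [-0.69  0.42  0.13] rpy [-1.7979e+02 -7.0000e-02 -2.1130e+01] open 0.0005239226459177855
lipcorner moved px 0.0 0.0 0.955
lipbowl moved px 0.0 0.0 0.916
0.02 [(-70, [171, 175, 184]), (-64, [152, 155, 163]), (-57, [150, 164, 181]), (-51, [48, 65, 82]), (-45, [49, 67, 85]), (-39, [132, 129, 136]), (-33, [85, 130, 168]), (-27, [85, 127, 160]), (-21, [90, 132, 166]), (-15, [93, 139, 177]), (-9, [89, 134, 168]), (-3, [86, 131, 166]), (2, [90, 137, 174]), (8, [90, 138, 171]), (14, [92, 141, 176]), (20, [94, 139, 175]), (26, [93, 141, 178]), (32, [52, 77, 96]), (38, [99, 122, 142]), (44, [108, 108, 114]), (50, [131, 130, 136]), (56, [132, 129, 134]), (62, [137, 133, 137]), (68, [47, 68, 82]), (74, [49, 66, 82])]
0.06 [(-70, [173, 179, 189]), (-64, [176, 182, 191]), (-57, [104, 143, 177]), (-51, [52, 73, 90]), (-45, [64, 78, 92]), (-39, [124, 119, 125]), (-33, [79, 108, 131]), (-27, [83, 125, 158]), (-21, [94, 139, 173]), (-15, [93, 140, 174]), (-9, [90, 133, 167]), (-3, [90, 134, 168]), (2, [89, 135, 168]), (8, [91, 138, 173]), (14, [92, 140, 174]), (20, [90, 136, 171]), (26, [88, 135, 173]), (32, [97, 141, 177]), (38, [90, 134, 166]), (44, [89, 134, 165]), (50, [92, 138, 170]), (56, [93, 142, 178]), (62, [89, 93, 99]), (68, [96, 129, 154]), (74, [50, 67, 81])]
```

The hinge bar is now at x = -40 mm, 20 mm from its start. The flap edge is at +61 mm under the lip, flat and staying shut after release. The bowl, shallot and leek slice are unchanged in the picture.

```bash
python3 -c "
from plant import ctrl
print(ctrl.close_job())"
```

```text
the job is handed in; nothing more can be done
None
```

The knife case is closed: the flap is flat, slid the full 20 mm home beneath the steel lip, and stayed shut after release, with the case unmoved and nothing else disturbed; the job is handed in.

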